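Assemble a battery balancer in its vented case

TASK

Build up the battery balancer in the screwing nest, ready for its screws: set the open lower shell down in the nest, lay the circuit board in the shell with its plug socket in the shell's cable slot, put the finned heat sink along the board on the grey thermal pad, and close the case with the cover that has the vent slots. Every part must sit level and fully home and be let go; leave the blank cover, the battery cells and the screwdriver where they are.

Things in the scene. Friction and masses are not known exactly. Their poses are not given: they have to be found in the camera images.
- nest: Grey screwing nest, fixed: plate 126 x 86 x 8 mm, corner angles 16 mm high with flared lead-ins to 23 mm, locating the shell (either way round) with 2.5 mm play. Origin: centre of underside on the bench; x along its length. Shell rests 8 mm up, its point then 21.5 mm up. Its long sides are free for 72 mm, the plate there only 44 mm wide: fingers have room to the bench.
- shell_mid (a point): Green open lower shell, 100 x 64 x 27 mm, walls 4, floor 3, lying floor down. Point: centre, 13.5 mm above underside; x along length, +x end has the 28 mm wide cable slot (down to 9 mm), other end solid. Middle 46 mm of each long side is only a 9 mm high sill (air inlet): grip the 64 mm width there, fingertips near the floor; fingers with board or heat sink pass over the sills.
- board_mid (a point): Black board 85 x 49 x 3 mm on four 14 mm brass feet. Point: mid-board, 15.5 mm above feet; x along length. White socket at +x end juts 9 mm out; turned round it cannot seat. Grey pad mid-board, top 3.5 mm above point; 5 mm high coils 24-34 mm to -x. Grip long edges (49 mm) mid-length, fingertips about 4 mm below board (6 mm at most). Home: shell's middle, 3.5 mm play, point 5 mm above shell's.
- sink_mid (a point): Aluminium heat sink, six fins along its length, 32 x 28 x 14 mm, fins up. Point: its centre, 7 mm above its underside; x along the fins (32 mm side). Grip across the 28 mm width: on the board the fingers then come down over the shell's air inlets. Belongs on the middle of the board's grey pad, fins along the board (either way round), this point 10.5 mm above the board's point.
- cover_mid (a point): Vented green cover, 100 x 64 x 21 mm, six slots across its roof, roof up. Point: centre, 10.5 mm above the tips of four conical bosses that reach 4 mm below its rim; x along length. Grip the 64 mm width. On the shell, either way round, the bosses go inside its corners (2.5 mm play, cones guide from 4 mm off), rim rests on rim, this point 20 mm above the shell's.
- blank_mid (a point): Blank cover, not for this job: same green plastic, size and point as the vented cover but with a closed roof. Leave it alone.
- cells: Bystander: block of eight upright blue battery cells in a black holder, 86 x 45 x 67 mm. Origin: centre of its underside. Leave it alone.
- driver: Bystander: screwdriver with black handle, 160 mm long, lying on the bench. Origin: its underside near mid-length. Leave it alone.
Mind the look-alikes: they are no part of the job. What is shaped like the part that bears shell_mid but orange or pink is not meant.

How it is judged:
On the way, in this order (a step that is already met when the one before it is completed fails the run):
1. the lower shell sits home in the nest and is let go (horizontal distance between shell_mid and nest below 0.006 m and z of shell_mid in the frame of nest between 0.0185 and 0.0245 m and angle between shell_mid's own z axis and vertical below 0.06 rad and angle between the x axis of shell_mid and the x axis of nest, either way round below 0.12 rad and contact force between the fingers and shell below 0.3 N), for 0.2 s.
2. the board sits home in the shell, its socket in the cable slot, and is let go (horizontal distance between shell_mid and nest below 0.006 m and z of shell_mid in the frame of nest between 0.0185 and 0.0245 m and angle between each of shell_mid, board_mid's own z axis and vertical below 0.06 rad and angle between the x axis of shell_mid and the x axis of nest, either way round below 0.12 rad and horizontal distance between board_mid and shell_mid below 0.008 m and z of board_mid in the frame of shell_mid between 0.002 and 0.008 m and angle between the x axis of board_mid and the x axis of shell_mid, either way round below 0.15 rad and contact force between the fingers and board below 0.3 N), for 0.2 s.
3. the heat sink lies flat on the board's thermal pad and is let go (horizontal distance between shell_mid and nest below 0.006 m and z of shell_mid in the frame of nest between 0.0185 and 0.0245 m and angle between each of shell_mid, board_mid, sink_mid's own z axis and vertical below 0.06 rad and angle between the x axis of shell_mid and the x axis of nest, either way round below 0.12 rad and horizontal distance between board_mid and shell_mid below 0.008 m and z of board_mid in the frame of shell_mid between 0.002 and 0.008 m and angle between the x axis of board_mid and the x axis of shell_mid, either way round below 0.15 rad and horizontal distance between sink_mid and board_mid below 0.01 m and z of sink_mid in the frame of board_mid between 0.0075 and 0.0135 m and angle between the x axis of sink_mid and the x axis of board_mid, either way round below 0.5 rad and contact force between the fingers and sink below 0.3 N), for 0.2 s.
4. the vented cover closes the case (horizontal distance between shell_mid and nest below 0.006 m and z of shell_mid in the frame of nest between 0.0185 and 0.0245 m and angle between each of shell_mid, board_mid, sink_mid, cover_mid's own z axis and vertical below 0.06 rad and angle between the x axis of shell_mid and the x axis of nest, either way round below 0.12 rad and horizontal distance between board_mid and shell_mid below 0.008 m and z of board_mid in the frame of shell_mid between 0.002 and 0.008 m and angle between the x axis of board_mid and the x axis of shell_mid, either way round below 0.15 rad and horizontal distance between sink_mid and board_mid below 0.01 m and z of sink_mid in the frame of board_mid between 0.0075 and 0.0135 m and angle between the x axis of sink_mid and the x axis of board_mid, either way round below 0.5 rad and horizontal distance between cover_mid and shell_mid below 0.006 m and z of cover_mid in the frame of shell_mid between 0.017 and 0.023 m and angle between the x axis of cover_mid and the x axis of shell_mid, either way round below 0.12 rad), for 0.2 s.
At the end, for the whole second after the job is handed in: Shell home in the nest (6 mm, 0.12 rad), board in the shell, socket in the slot (8 mm, 0.15 rad), sink on the middle of the pad (10 mm, 0.5 rad), vented cover on the shell's rim (6 mm, 0.12 rad); each within 3 mm of its height, level within 0.06 rad, released, at rest (all of step 4 and linear speed of each of shell, board, sink, cover below 0.02 m/s); the robot touches nothing.
It fails at once if the blank cover is moved more than 25 mm (distance of blank_mid from where it was at the start of the episode above 0.025 m).
It fails at once if the block of cells is moved more than 25 mm (distance of cells from where it was at the start of the episode above 0.025 m).
It fails at once if the screwdriver is moved more than 25 mm (distance of driver from where it was at the start of the episode above 0.025 m).
It also fails if it takes over 106 s, if anything falls off the work surface, if the arm or the gripper's body presses on something with over 40 N, if the wrist force passes 120 N, or if a joint passes its speed limit or range.

ROBOT

A 7-joint arm with a two-finger parallel gripper is mounted at the origin on the work surface. World frame = base frame: x ahead of the robot, y to its left, z up, the work surface at z = 0. Lengths are in m, angles in rad, forces in N, time in s.
With the tool pointing down it reaches from about 0.4 to 0.85 m from the base axis. Payload 4.5 kg.
Tool frame: the origin (TCP) lies between the finger pads; the fingertips stand 19 mm ahead of it and the grasp point (between the pads) is the TCP (r.tips_ahead is the distance from the TCP to the fingertips, in m); z points along the fingers, y is the line along which they close (so a half turn about z gives the same grasp; the last joint's range is limited). The gripper opens to 88 mm and grips with 3 to 60 N. Pads are 18 mm wide; open, the fingers measure 123 mm over their backs; the gripper's body (75 mm by 187 mm) begins 45 mm behind the grasp point.
Start: joints at [0.034, 0.689, -0.195, 1.565, 0.157, 0.902, -0.215], TCP at [0.625, 0, 0.258] pointing down, gripper open.
Joint ranges: [-3.01, 3.01], [-0.46, 2.08], [-1.47, 1.51], [0.13, 2.56], [-1, 4.14], [0.04, 2.09], [-2.66, 2.66]. Speed limits (rad/s): [2.57, 2.57, 3.14, 3.14, 3.14, 3.14, 3.14].

INTERFACE

Orientations are given as a unit quaternion [x, y, z, w].
In Python, from plant import r, cams, models gives the robot as it stands. The module is installed in compiled form; this text tells all that it offers.
- The arm moves only by the tool jog_arm, never from a script. Its arguments are lists of equal length, an entry for each row: "turn": the turn, a rotation vector about the tool's x, y, z in rad, a list of three; "translation": the shift along the tool's x, y, z in m, a list of three; "grip": the closure, from 0 (fully open) to 1 (shut). In form: {"turn": [[ax, ay, az], ...], "translation": [[tx, ty, tz], ...], "grip": [grip, ...]}. A call has 1 to 20 rows; each row is the pose to reach, as a shift and turn from the pose commanded when the call began, along the tool's axes at that moment; what a row does not reach only later rows make up. A row lasts 1/8 s, in which the tool goes at most 62.5 mm and 10.7 degrees, less where a joint would pass 70% of its speed; a pose out of reach is approached as far as the arm can. A call with a gripper value outside its range is refused whole. The fingers move at their own pace and stop on an object; "force" is the grip in N (left out, the last holds). Time passes only in rows, so rows that repeat a pose let the fingers close. It gives the time, the measured TCP pose, the force, the opening and the grip force at its end, in the units of the state.
- r.get_state(): the state, without advancing time (a new reading comes with each control period).
- cams.snapshot(name): name is "scene" or "side" or "wrist"; returns the picture (480x640x3 uint8, red, green, blue); there is no depth.
- cams.camera_params(name): a dict with "fx", "fy", "cx", "cy" (pixels), "k1" (the pictures are not rectified: a ray, as slopes to the right and down, at radius r is drawn at 1 + k1 r^2 times it, then the intrinsics apply), "eye" and "orientation" of the camera in the world. Camera axes: x right, y up, looking along -z (the intrinsics and any distortion apply to the point x, -y, -z); pixel columns grow to the right and rows downward; lengths in m; the calibration is good to about 2 mm. A picture is of the moment at which its call begins: read the wrist's pose just before it. camera_params takes no time and is no camera call; for the wrist camera it gives the pose at the moment of the call.
- r.finish_job(): hands the job in; it is judged then, once.
Trained networks look in the newest picture that a camera, given by its name, has taken for a name from the list of things; names that differ only in an ending like _2 or _b are one class to them, and where a whole thing is asked for, a point or a joint stands for the part that bears it (a point fixed in the world has none). Each returns a list of dicts, best first, with "p" (0 to 1); they miss things now and then, are a little off and sometimes report something else, mostly with a low value. They report only what shows in the picture. A call takes as long as a camera call. They do not tell look-alikes from the thing itself.
- models.find_in(camera, name): "position" ([x, y, z] in m, in world coordinates, good to about 4 mm: the middle of the surface that is visible of it).
- models.masks_of(camera, name): "pixels" (480x640 bool, what is visible of it).
- models.place_of(camera, name): "position" ([x, y, z] in m, in world coordinates, good to about 4 mm: a listed point, or the origin of a listed thing).
The state is a dict: "clock": time; "q": joint angles; "qd": joint speeds; "joint_torque": joint torques, N m; "tool_pos": TCP position; "eef_rot": TCP orientation; "contact_force": force on the tool from outside, world axes, zero at the start; "moment": the same for the moment, N m; "opening": opening from 0.0 (shut) to 1.0 (fully open); "finger_force": force on a finger pad.
Only numpy, scipy, OpenCV 4.12 (cv2) and the standard library are available. Lean on these libraries where they do the work, as an engineer would, in place of code of your own. Each camera call takes 0.05 s, during which the arm holds its last target. There are 200 camera calls.

## Working session

There is one attempt and no reset: what is moved stays moved. The work goes in short steps, Python scripts to look and compute and a tool call to move; the robot and the scene stay as the last step left them, time stands still between calls to the robot, and variables do not carry over. Pictures are saved under pics/ and viewed, at most 14 in all, crops included, and the job is handed in when it is done.

Besides the shell and the picture viewer there is one more tool, called as a command line: name --argument value ..., lists and objects as JSON in quotes. jog_arm: Moves the arm, as the interface text tells. Its arguments: {"type":"object","properties":{"turn":{"type":"array"},"translation":{"type":"array"},"grip":{"type":"array"},"force":{"type":"number"}},"required":["turn","translation","grip"]}

```bash
mkdir -p pics
cat > h.py <<'E'
from plant import r, cams, models
import numpy as np, cv2
from scipy.spatial.transform import Rotation as R
def snap(n,f):
    p=cams.camera_params(n); im=cams.snapshot(n); cv2.imwrite('pics/'+f,im[:,:,::-1]); return im,p
def ray(p,u,v):
    x=(u-p['cx'])/p['fx']; y=(v-p['cy'])/p['fy']; a,b=x,y
    for _ in range(20):
        s=1+p['k1']*(a*a+b*b); a,b=x/s,y/s
    return R.from_quat(p['orientation']).apply([a,-b,-1])
def at(p,u,v,z):
    d=ray(p,u,v); e=np.array(p['eye']); return e+d*(z-e[2])/d[2]
def proj(p,P):
    c=R.from_quat(p['orientation']).inv().apply(np.atleast_2d(P)-np.array(p['eye']))
    a=c[:,0]/-c[:,2]; b=-c[:,1]/-c[:,2]; s=1+p['k1']*(a*a+b*b)
    return np.c_[p['cx']+p['fx']*a*s, p['cy']+p['fy']*b*s]
E
python3 - <<'E'
from h import *
np.set_printoptions(precision=4,suppress=True)
for c in ['scene','side']:
    im,p=snap(c,c+'0.png'); print(c,p['eye'],R.from_quat(p['orientation']).as_matrix()[:,2],p['fx'])
    for n in ['nest','shell_mid','board_mid','sink_mid','cover_mid','blank_mid','cells','driver']:
        print(n,[(np.round(d['position'],3).tolist(),round(float(d['p']),2)) for d in models.place_of(c,n)])
s=r.get_state();print(s['clock'],s['tool_pos'],R.from_quat(s['eef_rot']).as_matrix(),s['opening'])
print(cams.camera_params('wrist'))
E
```

```text
scene [1.2238 0.4535 0.681 ] [0.7059 0.4101 0.5775] 472.70962827705733
nest [([0.481, 0.011, 0.001], 0.62)]
shell_mid [([0.396, -0.29, 0.017], 0.9), ([0.429, -0.138, 0.014], 0.77)]
board_mid [([0.516, -0.438, 0.014], 0.59)]
sink_mid [([0.544, 0.422, 0.008], 0.77), ([0.484, 0.009, 0.001], 0.47)]
cover_mid [([0.677, 0.161, 0.009], 0.71), ([0.394, -0.287, 0.017], 0.18)]
blank_mid [([0.366, 0.285, 0.004], 0.87)]
cells [([0.64, -0.211, -0.0], 0.59)]
driver [([0.704, -0.003, -0.0], 0.97)]
side [ 0.0638 -0.7042  0.9152] [-0.3514 -0.5787  0.7359] 448.7891832873729
nest [([0.485, 0.008, 0.002], 0.66)]
shell_mid [([0.393, -0.286, 0.012], 0.95), ([0.423, -0.141, 0.01], 0.91), ([0.257, -0.344, 0.011], 0.75)]
board_mid [([0.514, -0.434, 0.016], 0.71)]
sink_mid [([0.542, 0.419, 0.01], 0.47)]
cover_mid [([0.673, 0.166, 0.013], 0.77)]
blank_mid [([0.362, 0.285, 0.01], 0.9), ([0.39, -0.289, 0.009], 0.54)]
cells [([0.639, -0.209, 0.002], 0.88)]
driver [([0.708, 0.004, 0.0], 0.7)]
0.9 [0.625  0.     0.2577] [[-0.0001  1.      0.    ]
 [ 1.      0.0001 -0.    ]
 [-0.      0.     -1.    ]] 0.9988552004314399
{'fx': 392.8302349301115, 'fy': 392.8302349301115, 'cx': 304.96786920958994, 'cy': 239.5473448082183, 'k1': -0.08124721630586684, 'eye': array([0.6255, 0.0828, 0.3838]), 'orientation': array([-0.1585, -0.0004, -0.0004,  0.9874])}
```

View pics/scene0.png

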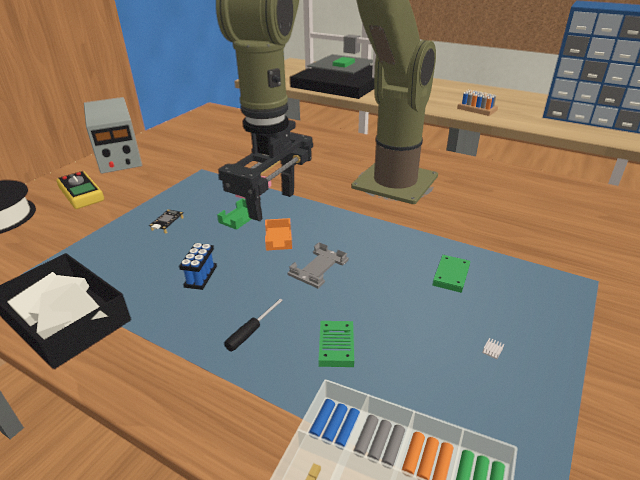

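View pics/side0.png

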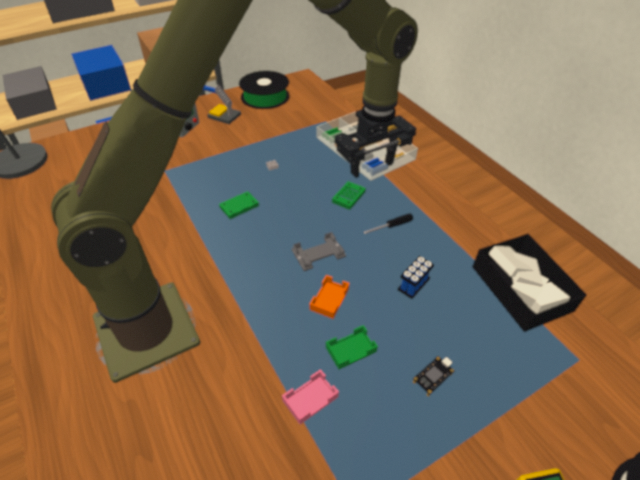

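Run:
```python
import cv2,numpy as np
a=cv2.imread('pics/side0.png');b=cv2.imread('pics/scene0.png')
c=lambda i,x,y:cv2.resize(i[y:y+75,x:x+100],(400,300),interpolation=cv2.INTER_CUBIC)
cv2.imwrite('pics/m.png',np.vstack([np.hstack([c(a,302,310),c(a,385,335)]),np.hstack([c(a,268,212),c(b,265,228)])]))
```

```text
(no output)
```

View pics/m.png

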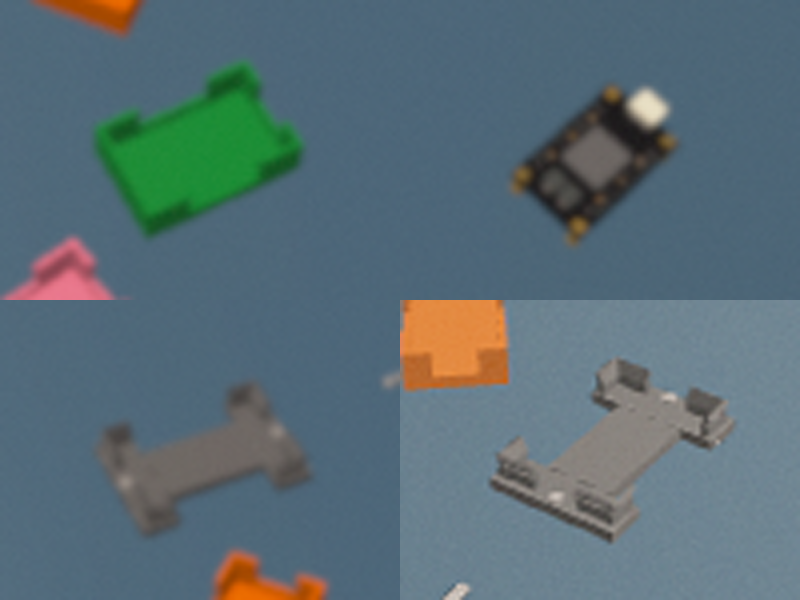

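```bash
cat >> h.py <<'E'
from scipy.optimize import minimize
def box(L,W,z0,z1): return np.array([[x,y,z] for x in(-L/2,L/2) for y in(-W/2,W/2) for z in(z0,z1)])
PTS=dict(shell_mid=box(.1,.064,0,.027),cover_mid=np.r_[box(.1,.064,.004,.021),box(.08,.044,0,.01)],sink_mid=box(.032,.028,0,.014),
 nest=np.r_[box(.126,.086,0,.023)], board_mid=np.r_[box(.085,.049,.0,.017),box(.006,.014,.012,.025)+[.0485,0,0]])
def fit(cl,name,x0,verbose=True):
    """cl: list of (params, mask); x0=(x,y,yaw)"""
    S=4; T=[]
    for p,m in cl:
        cs,_=cv2.findContours(m.astype(np.uint8),cv2.RETR_EXTERNAL,cv2.CHAIN_APPROX_NONE)
        h=cv2.convexHull(max(cs,key=cv2.contourArea))[:,0,:]
        M=np.zeros((480*2,640*2),np.uint8); cv2.fillPoly(M,[np.int32(h*2)],1); T.append((p,M))
    def hullimg(p,x):
        P=PTS[name]; c,s=np.cos(x[2]),np.sin(x[2])
        W=np.c_[P[:,0]*c-P[:,1]*s+x[0],P[:,0]*s+P[:,1]*c+x[1],P[:,2]]
        h=cv2.convexHull(np.float32(proj(p,W)*2))[:,0,:]
        I=np.zeros((960,1280),np.uint8); cv2.fillConvexPoly(I,np.int32(np.round(h*16)),1,shift=4); return I
    def cost(v):
        x=np.array([v[0]/100,v[1]/100,v[2]/10]); c=0
        for p,M in T:
            I=hullimg(p,x); c+=1-(I&M).sum()/max(1,(I|M).sum())
        return c/len(T)
    best=None
    for dy in (-.35,0,.35):
        o=minimize(cost,[x0[0]*100,x0[1]*100,(x0[2]+dy)*10],method='Nelder-Mead',options=dict(initial_simplex=np.array([x0[0]*100,x0[1]*100,(x0[2]+dy)*10])+np.array([[0,0,0],[.8,0,0],[0,.8,0],[0,0,2]]),xatol=.005,fatol=1e-4))
        if best is None or o.fun<best.fun: best=o
    v=best.x; return np.array([v[0]/100,v[1]/100,v[2]/10]),best.fun
def getmask(cam,p,name,xyz):
    """mask whose centroid is nearest the expected point"""
    L=models.masks_of(cam,name); q=proj(p,xyz)[0]; b=None
    for d in L:
        m=np.array(d['pixels']); 
        if m.sum()<30: continue
        e=np.hypot(*(np.argwhere(m).mean(0)[::-1]-q))
        if b is None or e<b[0]: b=(e,m)
    return b
E
python3 - <<'E'
from h import *
np.set_printoptions(precision=4,suppress=True)
p=cams.camera_params('side')
def A(u,v,x,y,z): return at(p,x+u/4,y+v/4,z)
# shell rim corners
for n,pts in dict(shell=[(97,130,302,310),(243,68,302,310),(300,150,302,310),(148,212,302,310)]).items():
    print(n,np.array([A(*q,.027)[:2] for q in pts]))
print('board',np.array([A(u-400,v,385,335,.017)[:2] for u,v in[(520,180),(610,95),(668,142),(577,225),(648,108)]]))
print('nest',np.array([A(u,v-300,268,212,.02)[:2] for u,v in[(115,430),(243,387),(305,455),(150,505)]]))
est=dict(nest=(.483,.01,0.3),shell_mid=(.394,-.288,0.2),board_mid=(.515,-.436,.5),sink_mid=(.543,.42,0),cover_mid=(.675,.163,0))
for c in['scene','side']: cams.snapshot(c)
for n,e in est.items():
    cl=[];
    for c in['scene','side']:
        p=cams.camera_params(c); g=getmask(c,p,n,[e[0],e[1],.01])
        if g and g[0]<12: cl.append((p,g[1]))
    if cl:
        for y in ([e[2]] if n=='board_mid' else [e[2],e[2]+np.pi/2]):
            x,f=fit(cl,n,(e[0],e[1],y)); print(n,len(cl),x,f)
E
```

```text
shell [[ 0.3472 -0.2563]
 [ 0.4418 -0.2632]
 [ 0.4395 -0.3244]
 [ 0.3453 -0.3145]]
board [[ 0.4694 -0.4274]
 [ 0.5451 -0.4122]
 [ 0.5542 -0.451 ]
 [ 0.4797 -0.4634]
 [ 0.5583 -0.4293]]
nest [[ 0.435   0.0507]
 [ 0.5322  0.043 ]
 [ 0.5357 -0.0331]
 [ 0.4233 -0.0204]]
nest 2 [ 0.4793  0.0095 -0.0926] 0.06073734123192942
nest 2 [0.4794 0.0095 3.0519] 0.060369687514773285
shell_mid 2 [ 0.3947 -0.2866 -0.0572] 0.1650115341981485
shell_mid 2 [ 0.3949 -0.2868  3.0836] 0.16438333298798413
board_mid 1 [ 0.5186 -0.4354  0.2353] 0.19048804780876494
sink_mid 2 [ 0.5395  0.4216 -0.1602] 0.21366004720875148
sink_mid 2 [0.5411 0.4224 1.4711] 0.24250666185810743
cover_mid 2 [0.6762 0.1618 0.4877] 0.06258400348621745
cover_mid 2 [0.6762 0.1618 3.6296] 0.06288699140395226
```

jog_arm --turn '[[0,0,1.66],[0,0,1.66],[0,0,1.66],[0,0,1.66],[0,0,1.66],[0,0,1.66],[0,0,1.66],[0,0,1.66],[0,0,1.66],[0,0,1.66],[0,0,1.66],[0,0,1.66]]' --translation '[[-0.288,-0.231,0.04],[-0.288,-0.231,0.04],[-0.288,-0.231,0.04],[-0.288,-0.231,0.04],[-0.288,-0.231,0.04],[-0.288,-0.231,0.04],[-0.288,-0.231,0.04],[-0.288,-0.231,0.04],[-0.288,-0.231,0.04],[-0.288,-0.231,0.04],[-0.288,-0.231,0.04],[-0.288,-0.231,0.04]]' --grip '[0,0,0,0,0,0,0,0,0,0,0,0]'

```text
clock: 3.0
tool_pos: [0.3941, -0.288, 0.2178]
eef_rot: [0.999, -0.044, 0.0, -0.0]
contact_force: [0.6, 0.4, 0.1]
opening: 1.0
finger_force: 0.0
```

```bash
cat >> h.py <<'E'
def tool():
    s=r.get_state(); Rm=R.from_quat(s['eef_rot']).as_matrix(); return s,np.array(s['tool_pos']),Rm
def goto(P,phi):
    """shift along tool axes and turn to reach world P, tool x at yaw phi, pointing down"""
    s,t,Rm=tool(); D=np.array([[np.cos(phi),np.sin(phi),0],[np.sin(phi),-np.cos(phi),0],[0,0,-1]])
    return Rm.T@(np.array(P)-t), R.from_matrix(Rm.T@D).as_rotvec()
def look(name,e,f):
    s,t,Rm=tool(); im,p=snap('wrist',f); print('clock',s['clock'],'tcp',t,'yaw',np.arctan2(Rm[1,0],Rm[0,0]),'op',s['opening'],'ff',s['finger_force'])
    g=getmask('wrist',p,name,[e[0],e[1],.012]); 
    if not g: print('no mask'); return None,p,im
    x,c=fit([(p,g[1])],name,e); print('fit',x,'cost',c,'cent err',g[0]); return x,p,im
np.set_printoptions(precision=4,suppress=True)
E
python3 - <<'E'
from h import *
x,p,im=look('shell_mid',(.394,-.288,-.09),'w1.png')
E
```

```text
clock 3.0 tcp [ 0.3941 -0.288   0.2178] yaw -0.08759386980631291 op 0.9999714880156804 ff 0.0
fit [ 0.3967 -0.2857 -0.0598] cost 0.014878159933517376 cent err 4.260845623242855
```

View pics/w1.png

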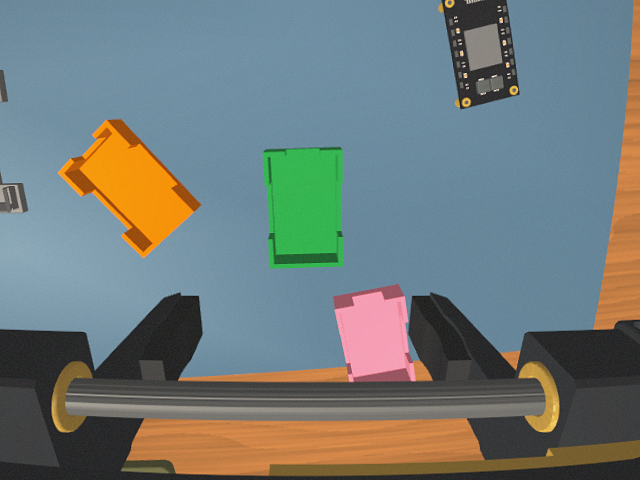

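Run:
```python
from h import *
print(goto([.3967,-.2857,.022],-.060))
```

```text
(array([ 0.0024, -0.0025,  0.1958]), array([-0.0002, -0.0002, -0.0284]))
```

jog_arm --turn '[[0,0,-0.028],[0,0,-0.028],[0,0,-0.028],[0,0,-0.028],[0,0,-0.028],[0,0,-0.028],[0,0,-0.028],[0,0,-0.028],[0,0,-0.028],[0,0,-0.028],[0,0,-0.028],[0,0,-0.028],[0,0,-0.028],[0,0,-0.028],[0,0,-0.028]]' --translation '[[0.0024,-0.0025,0.06],[0.0024,-0.0025,0.12],[0.0024,-0.0025,0.16],[0.0024,-0.0025,0.185],[0.0024,-0.0025,0.1955],[0.0024,-0.0025,0.1955],[0.0024,-0.0025,0.1955],[0.0024,-0.0025,0.1955],[0.0024,-0.0025,0.1955],[0.0024,-0.0025,0.1955],[0.0024,-0.0025,0.1955],[0.0024,-0.0025,0.18],[0.0024,-0.0025,0.15],[0.0024,-0.0025,0.11],[0.0024,-0.0025,0.11]]' --grip '[0,0,0,0,0,0,1,1,1,1,1,1,1,1,1]' --force 25

```text
clock: 4.97
tool_pos: [0.3978, -0.2865, 0.1106]
eef_rot: [1.0, -0.031, 0.002, 0.001]
contact_force: [0.0, 0.8, -2.0]
opening: 0.724
finger_force: 25.0
```

Run:
```python
from h import *
print(goto([.4795,.0095,.13],-.092))
for c in ['scene','side']:
    p=cams.camera_params(c); im=cams.snapshot(c); print(c,[(np.round(d['position'],3).tolist(),round(float(d['p']),2)) for d in models.place_of(c,'shell_mid')])
```

```text
(array([ 0.0635, -0.3004, -0.0199]), array([ 0.0026, -0.0045,  0.0308]))
scene [([0.251, -0.342, 0.012], 0.87), ([0.427, -0.139, 0.02], 0.65), ([0.397, -0.29, 0.105], 0.56)]
side [([0.254, -0.345, 0.012], 0.94), ([0.392, -0.285, 0.096], 0.66), ([0.424, -0.142, 0.008], 0.65)]
```

jog_arm --turn '[[0,0,0.03],[0,0,0.03],[0,0,0.03],[0,0,0.03],[0,0,0.03]]' --translation '[[0.01,-0.05,-0.05],[0.03,-0.11,-0.1],[0.03,-0.15,-0.1],[0.03,-0.15,-0.1],[0.03,-0.15,-0.1]]' --grip '[1,1,1,1,1]'

```text
clock: 5.8
tool_pos: [0.4353, -0.1379, 0.207]
eef_rot: [0.999, -0.045, -0.001, 0.0]
contact_force: [0.2, 0.0, -1.4]
opening: 0.722
finger_force: 25.0
```

Run:
```python
from h import *
x,p,im=look('nest',(.4795,.0095,-.09),'w2.png')
print(goto([.4795,.0095,.06],-.092))
```

```text
clock 5.8 tcp [ 0.4353 -0.1379  0.207 ] yaw -0.09054662894723844 op 0.7221836646420537 ff 24.998604655265808
fit [ 0.4807  0.01   -0.0906] cost 0.05507350821562407 cent err 8.166525306689925
(array([ 0.0307, -0.1525,  0.1468]), array([ 0.0007,  0.0017, -0.0021]))
```

View pics/w2.png

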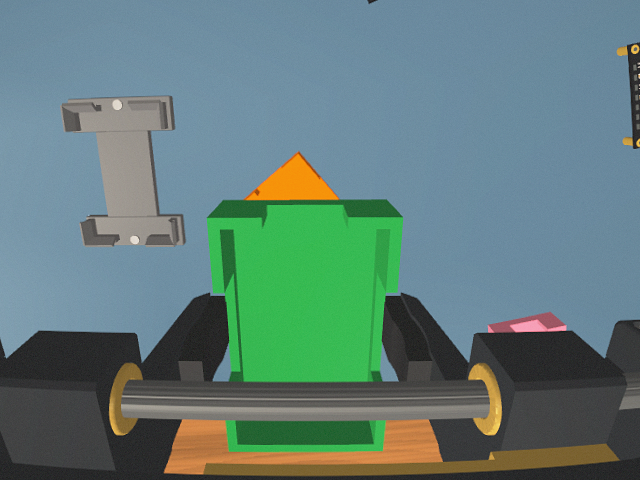

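Run:
```python
from h import *
s,t,Rm=tool();p=cams.camera_params('wrist')
for z in(.008,.011):
    a=at(p,117,105,z);b=at(p,135,240,z); m=(a+b)/2; print(m,np.linalg.norm(a-b),np.arctan2((a-b)[1],(a-b)[0]))
# shell far end, outer face: top edge corners ~ (221,201),(388,200) at rim z
for u,v in[(221,201),(388,200),(268,206),(338,206),(209,216),(402,216),(229,450),(383,450)]: print(Rm.T@(at(p,u,v,t[2]+.005)-t), Rm.T@(at(p,u,v,t[2]-.022)-t))
```

```text
[0.4806 0.009  0.008 ] 0.1143402761373405 -0.08903771920607106
[0.4809 0.0076 0.011 ] 0.11328444240322168 -0.08903771920607112
[ 0.055  -0.0278 -0.0051] [ 0.049  -0.0337  0.0219]
[ 0.0553  0.0248 -0.0051] [0.0493 0.0307 0.0219]
[ 0.0533 -0.013  -0.0051] [ 0.0469 -0.0156  0.0219]
[ 0.0533  0.0091 -0.0051] [0.0469 0.0114 0.0219]
[ 0.0501 -0.032  -0.0051] [ 0.043  -0.0388  0.0219]
[ 0.0501  0.0297 -0.0051] [0.043  0.0366 0.022 ]
[-0.0482 -0.0324 -0.0049] [-0.0772 -0.0393  0.0221]
[-0.0483  0.0304 -0.0049] [-0.0773  0.0375  0.0222]
```

jog_arm --turn '[[0,0,0],[0,0,0],[0,0,0],[0,0,0],[0,0,0],[0,0,0],[0,0,0],[0,0,0],[0,0,0],[0,0,0],[0,0,0],[0,0,0]]' --translation '[[0.01,-0.05,0.02],[0.02,-0.1,0.06],[0.0309,-0.1508,0.1],[0.0309,-0.1508,0.14],[0.0309,-0.1508,0.14],[0.0309,-0.1508,0.148],[0.0309,-0.1508,0.155],[0.0309,-0.1508,0.162],[0.0309,-0.1508,0.169],[0.0309,-0.1508,0.174],[0.0309,-0.1508,0.177],[0.0309,-0.1508,0.177]]' --grip '[1,1,1,1,1,1,1,1,1,1,1,1]'

```text
clock: 7.4
tool_pos: [0.4802, 0.0096, 0.031]
eef_rot: [0.999, -0.046, 0.0, -0.0]
contact_force: [-0.0, 0.4, 3.3]
opening: 0.719
finger_force: 25.0
```

jog_arm --turn '[[0,0,0],[0,0,0],[0,0,0],[0,0,0],[0,0,0],[0,0,0],[0,0,0],[0,0,0]]' --translation '[[0,0,0],[0,0,0],[0,0,0],[0,0,-0.02],[0,0,-0.07],[0,0,-0.13],[0,0,-0.17],[0,0,-0.17]]' --grip '[0,0,0,0,0,0,0,0]'

```text
clock: 8.4
tool_pos: [0.4818, 0.0096, 0.2032]
eef_rot: [0.999, -0.045, 0.003, -0.0]
contact_force: [-0.1, 0.0, 0.6]
opening: 0.997
finger_force: 0.0
```

```bash
cat >> h.py <<'E'
PTS['shell_nest']=box(.1,.064,.008,.035)
E
python3 - <<'E'
from h import *
s,t,Rm=tool(); im,p=snap('wrist','w3.png'); print(t)
g=getmask('wrist',p,'shell_mid',[.481,.0095,.02]); print(fit([(p,g[1])],'shell_nest',(.481,.0095,-.09)),g[0])
print(goto([.50,-.43,.2],.22))
E
```

```text
[0.4818 0.0096 0.2032]
(array([ 0.4798,  0.0107, -0.0899]), np.float64(0.0267857142857143)) 1.652098097757235
(array([0.0598, 0.4363, 0.0003]), array([-0.0003,  0.0001, -0.3106]))
```

View pics/w3.png

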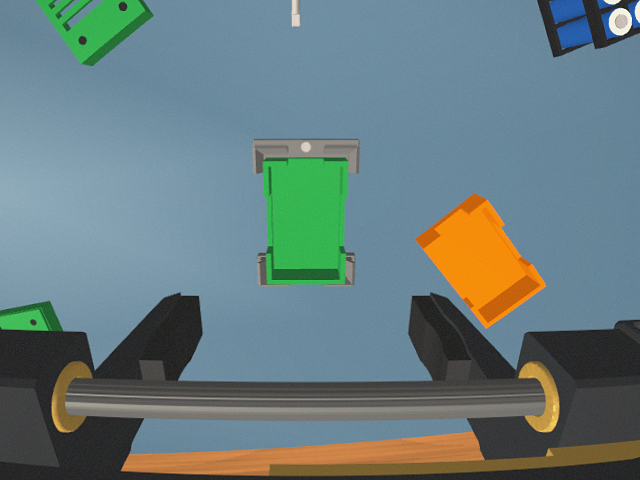

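jog_arm --turn '[[0,0,-0.1],[0,0,-0.2],[0,0,-0.31],[0,0,-0.31],[0,0,-0.31],[0,0,-0.31],[0,0,-0.31],[0,0,-0.31],[0,0,-0.31],[0,0,-0.31]]' --translation '[[0.06,0.436,0],[0.06,0.436,0],[0.06,0.436,0],[0.06,0.436,0],[0.06,0.436,0],[0.06,0.436,0],[0.06,0.436,0],[0.06,0.436,0],[0.06,0.436,0],[0.06,0.436,0]]' --grip '[0,0,0,0,0,0,0,0,0,0]'

```text
clock: 9.75
tool_pos: [0.5008, -0.4276, 0.1996]
eef_rot: [0.994, 0.11, -0.0, -0.002]
contact_force: [-1.0, 1.1, -0.2]
opening: 1.005
finger_force: 0.0
```

Run:
```python
from h import *
x,p,im=look('board_mid',(.517,-.436,.2),'w4.png')
```

```text
clock 9.75 tcp [ 0.5008 -0.4276  0.1996] yaw 0.2212492410752372 op 1.005022692439297 ff 0.0
fit [ 0.5138 -0.4363  0.1777] cost 0.032917633410672886 cent err 0.6685532042410944
```

View pics/w4.png

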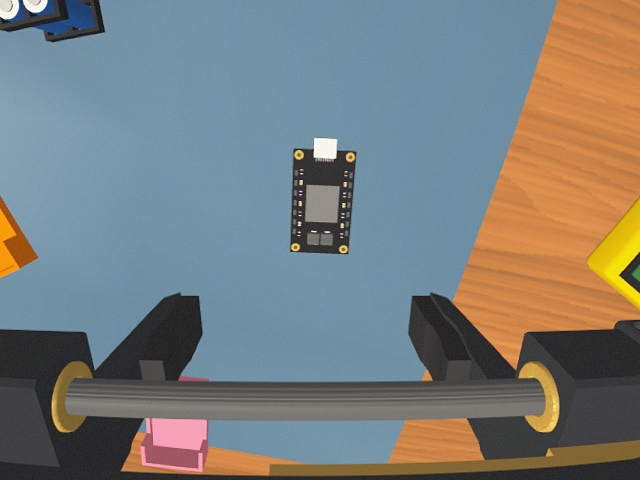

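Run:
```python
from h import *
p=cams.camera_params('wrist')
c=np.array([at(p,u,v,.017) for u,v in[(293,149),(356,152),(290.5,252),(349,254)]]); print(c, c.mean(0),np.linalg.norm(c[0]-c[1]),np.linalg.norm(c[0]-c[2]))
d=(c[0]+c[1]-c[2]-c[3]); print(np.arctan2(d[1],d[0]))
P=[.5145,-.4363,.0095]; print(tool()[1],goto(P,.19))
```

```text
[[ 0.5517 -0.4058  0.017 ]
 [ 0.5602 -0.4539  0.017 ]
 [ 0.4684 -0.4215  0.017 ]
 [ 0.4774 -0.4698  0.017 ]] [ 0.5144 -0.4378  0.017 ] 0.048925579380656004 0.08479423175327057
0.18807004322766827
[ 0.5009 -0.4281  0.2004] (array([0.0114, 0.0113, 0.1908]), array([-0.0017, -0.0001,  0.0312]))
```

jog_arm --turn '[[0,0,0.033],[0,0,0.033],[0,0,0.033],[0,0,0.033],[0,0,0.033],[0,0,0.033],[0,0,0.033],[0,0,0.033],[0,0,0.033],[0,0,0.033],[0,0,0.033],[0,0,0.033],[0,0,0.033],[0,0,0.033],[0,0,0.033],[0,0,0.033]]' --translation '[[0.011,0.012,0.05],[0.011,0.012,0.1],[0.011,0.012,0.14],[0.011,0.012,0.165],[0.011,0.012,0.171],[0.011,0.012,0.171],[0.011,0.012,0.171],[0.011,0.012,0.171],[0.011,0.012,0.171],[0.011,0.012,0.171],[0.011,0.012,0.171],[0.011,0.012,0.171],[0.011,0.012,0.16],[0.011,0.012,0.12],[0.011,0.012,0.06],[0.011,0.012,0.05]]' --grip '[0,0,0,0,0,0,1,1,1,1,1,1,1,1,1,1]' --force 15

```text
clock: 11.85
tool_pos: [0.5156, -0.4418, 0.156]
eef_rot: [0.996, 0.093, 0.003, 0.003]
contact_force: [0.2, -0.2, -0.6]
opening: 0.549
finger_force: 15.0
```

Run:
```python
from h import *
print(goto([.48,.0100,.15],-.09))
s,t,Rm=tool(); im,p=snap('wrist','w5.png'); print(t,s['opening'])
```

```text
(array([ 0.0483, -0.4507,  0.0029]), array([ 0.0066, -0.0065,  0.2755]))
[ 0.5156 -0.4418  0.156 ] 0.5491334786927046
```

View pics/w5.png

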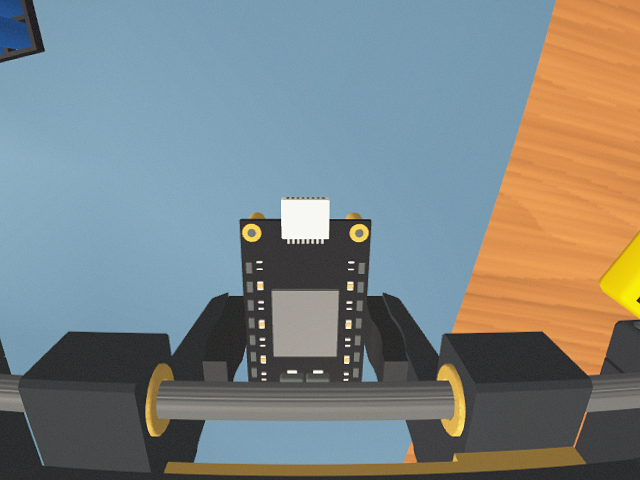

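Run:
```python
from h import *
s,t,Rm=tool();p=cams.camera_params('wrist')
for u,v in[(240,220),(371,220)]: print(Rm.T@(at(p,u,v,t[2]-.012)-t))
print(np.mean([Rm.T@(at(p,u,v,t[2]-.010)-t) for u,v in [(271,290),(339,289),(337.5,357),(274,357)]],0), t, s['clock'])
```

```text
[ 0.0444 -0.0249  0.0121]
[0.0443 0.023  0.0123]
[ 0.0024 -0.001   0.01  ] [ 0.5151 -0.4411  0.1549] 11.9
```

jog_arm --turn '[[0,0,0.1],[0,0,0.2],[0,0,0.278],[0,0,0.278],[0,0,0.278],[0,0,0.278],[0,0,0.278],[0,0,0.278],[0,0,0.278],[0,0,0.278],[0,0,0.278],[0,0,0.278]]' --translation '[[0.048,-0.45,0.0],[0.048,-0.45,0.0],[0.048,-0.45,0.0],[0.048,-0.45,0.0],[0.048,-0.45,0.0],[0.048,-0.45,0.0],[0.048,-0.45,0.0],[0.048,-0.45,0.0],[0.048,-0.45,0.03],[0.048,-0.45,0.06],[0.048,-0.45,0.06],[0.048,-0.45,0.06]]' --grip '[1,1,1,1,1,1,1,1,1,1,1,1]'

```text
clock: 13.4
tool_pos: [0.4777, 0.0108, 0.091]
eef_rot: [0.999, -0.047, -0.0, 0.0]
contact_force: [1.1, 0.7, -0.3]
opening: 0.547
finger_force: 15.0
```

Run:
```python
from h import *
s,t,Rm=tool(); im,p=snap('wrist','w6.png'); print(t,np.arctan2(Rm[1,0],Rm[0,0]),Rm[2],s['clock'])
print(goto([.4785,.0100,.041],-.09))
```

```text
[0.4777 0.0108 0.091 ] -0.09339787713184086 [-0.0001  0.0006 -1.    ] 13.4
(array([0.0005, 0.001 , 0.0504]), array([ 0.0004, -0.001 , -0.0031]))
```

View pics/w6.png

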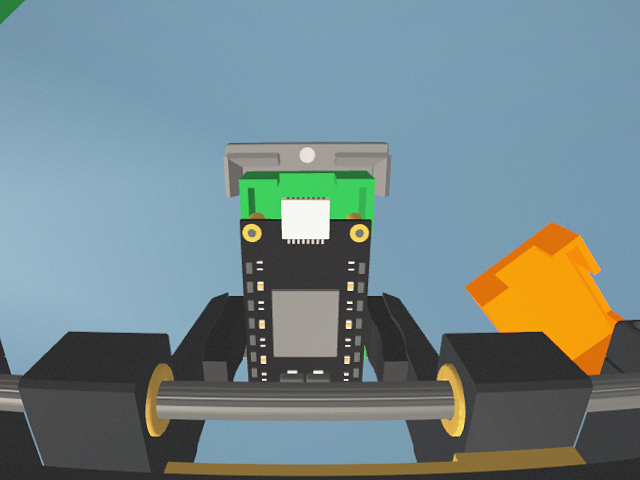

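jog_arm --turn '[[0,0,-0.003],[0,0,-0.003],[0,0,-0.003],[0,0,-0.003],[0,0,-0.003],[0,0,-0.003],[0,0,-0.003]]' --translation '[[0.0005,0.001,0.012],[0.0005,0.001,0.024],[0.0005,0.001,0.034],[0.0005,0.001,0.042],[0.0005,0.001,0.048],[0.0005,0.001,0.0505],[0.0005,0.001,0.0505]]' --grip '[1,1,1,1,1,1,1]'

```text
clock: 14.32
tool_pos: [0.4779, 0.0106, 0.0408]
eef_rot: [0.999, -0.045, 0.0, -0.0]
contact_force: [-0.9, -0.1, 4.4]
opening: 0.549
finger_force: 15.0
```

jog_arm --turn '[[0,0,0],[0,0,0],[0,0,0],[0,0,0],[0,0,0],[0,0,0],[0,0,0],[0,0,0]]' --translation '[[0,0,0],[0,0,0],[0,0,0],[0,0,-0.02],[0,0,-0.07],[0,0,-0.13],[0,0,-0.15],[0,0,-0.15]]' --grip '[0,0,0,0,0,0,0,0]'

```text
clock: 15.32
tool_pos: [0.4789, 0.0108, 0.1914]
eef_rot: [0.999, -0.044, 0.002, -0.0]
contact_force: [-0.0, 0.9, -0.2]
opening: 0.998
finger_force: 0.0
```

Run:
```python
from h import *
s,t,Rm=tool(); im,p=snap('wrist','w7.png'); print(t)
cv2.imwrite('pics/w7c.png',cv2.resize(im[110:330,200:420,::-1],(560,560),interpolation=cv2.INTER_CUBIC))
print(goto([.54,.42,.2],-.1), goto([.54,.42,.2],1.47))
```

```text
[0.4789 0.0108 0.1914]
(array([ 0.0254, -0.4129, -0.0096]), array([-0.0003, -0.0008,  0.0114])) (array([ 0.0254, -0.4129, -0.0096]), array([ 0.0004, -0.0009, -1.5586]))
```

View pics/w7c.png

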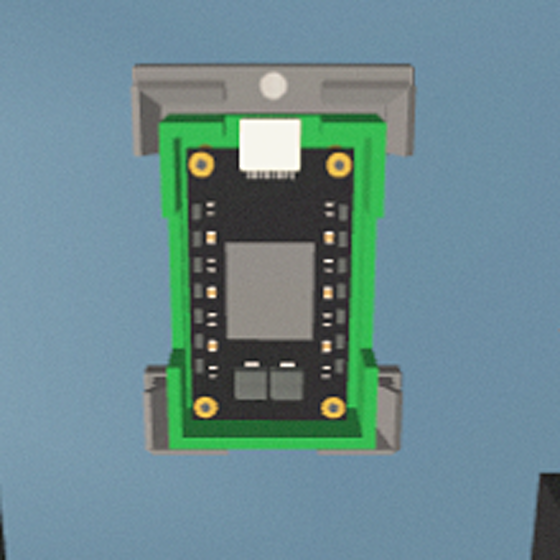

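Run:
```python
from h import *
p=cams.camera_params('wrist'); k=220/560
for u,v in [(226,242),(315,243),(313,339),(228,338)]: print(at(p,200+u*k,110+v*k,.030))
print(np.mean([at(p,200+u*k,110+v*k,.030) for u,v in [(226,242),(315,243),(313,339),(228,338)]],0))
```

```text
[0.4943 0.0231 0.03  ]
[ 0.4917 -0.0029  0.03  ]
[ 0.4621 -0.0001  0.03  ]
[0.4647 0.0255 0.03  ]
[0.4782 0.0114 0.03  ]
```

jog_arm --turn '[[0,0,0],[0,0,0],[0,0,0],[0,0,0],[0,0,0],[0,0,0],[0,0,0],[0,0,0],[0,0,0],[0,0,0]]' --translation '[[0.01,-0.413,0],[0.01,-0.413,0],[0.01,-0.413,0],[0.01,-0.413,0],[0.01,-0.413,0],[0.01,-0.413,0],[0.01,-0.413,0.02],[0.01,-0.413,0.04],[0.01,-0.413,0.04],[0.01,-0.413,0.04]]' --grip '[0,0,0,0,0,0,0,0,0,0]'

```text
clock: 16.62
tool_pos: [0.5256, 0.4188, 0.1502]
eef_rot: [0.999, -0.046, 0.0, 0.001]
contact_force: [0.1, 0.3, 0.5]
opening: 1.003
finger_force: 0.0
```

Run:
```python
from h import *
x,p,im=look('sink_mid',(.541,.422,0),'w8.png')
cv2.imwrite('pics/w8c.png',cv2.resize(im[100:320,200:420,::-1],(560,560),interpolation=cv2.INTER_CUBIC))
```

```text
clock 16.625 tcp [0.5256 0.4188 0.1502] yaw -0.09235405144271802 op 1.0033903735686271 ff 0.0
fit [ 0.5418  0.4242 -0.0928] cost 0.035321724095343954 cent err 4.49873791198577
```

View pics/w8c.png

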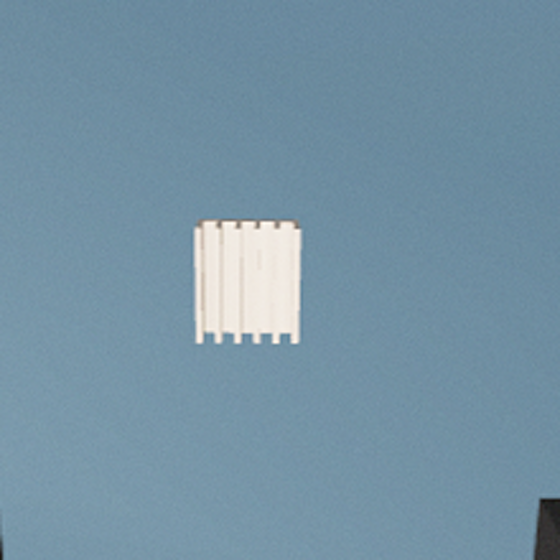

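jog_arm --turn '[[0,0,0],[0,0,0],[0,0,0],[0,0,0],[0,0,0],[0,0,0],[0,0,0],[0,0,0],[0,0,0],[0,0,0],[0,0,0],[0,0,0],[0,0,0],[0,0,0],[0,0,0],[0,0,0]]' --translation '[[0.0156,-0.0069,0.05],[0.0156,-0.0069,0.09],[0.0156,-0.0069,0.12],[0.0156,-0.0069,0.128],[0.0156,-0.0069,0.128],[0.0156,-0.0069,0.128],[0.0156,-0.0069,0.128],[0.0156,-0.0069,0.128],[0.0156,-0.0069,0.128],[0.0156,-0.0069,0.128],[0.0156,-0.0069,0.128],[0.0156,-0.0069,0.128],[0.0156,-0.0069,0.12],[0.0156,-0.0069,0.08],[0.0156,-0.0069,0.02],[0.0156,-0.0069,0.01]]' --grip '[0,0,0,0,0,1,1,1,1,1,1,1,1,1,1,1]' --force 12

```text
clock: 18.73
tool_pos: [0.5439, 0.4276, 0.1456]
eef_rot: [0.999, -0.045, 0.004, -0.002]
contact_force: [0.3, -0.3, -0.3]
opening: 0.318
finger_force: 12.0
```

Run:
```python
from h import *
s,t,Rm=tool(); im,p=snap('wrist','w9.png'); print(t,s['opening']*88)
cv2.imwrite('pics/w9c.png',cv2.resize(im[210:430,200:420,::-1],(560,560),interpolation=cv2.INTER_CUBIC))
print(goto([.4785,.011,.15],-.09))
```

```text
[0.5439 0.4276 0.1456] 27.970770569248316
(array([-0.0271,  0.4206, -0.0074]), array([-0.0042, -0.0052,  0.0008]))
```

View pics/w9c.png

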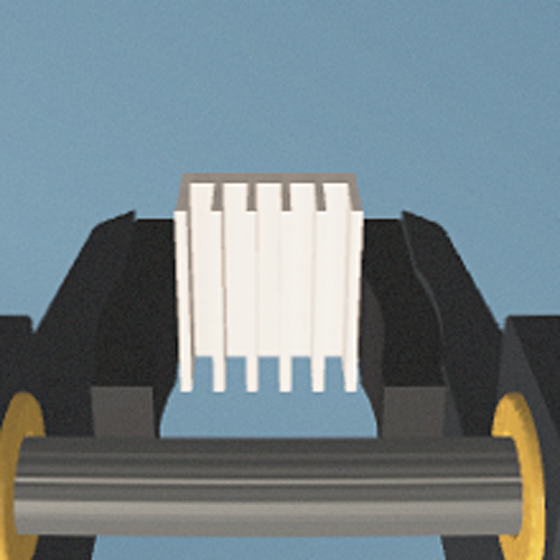

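jog_arm --turn '[[0,0,0],[0,0,0],[0,0,0],[0,0,0],[0,0,0],[0,0,0],[0,0,0],[0,0,0],[0,0,0],[0,0,0],[0,0,0]]' --translation '[[-0.025,0.417,0],[-0.025,0.417,0],[-0.025,0.417,0],[-0.025,0.417,0],[-0.025,0.417,0],[-0.025,0.417,0],[-0.025,0.417,0],[-0.025,0.417,0.03],[-0.025,0.417,0.045],[-0.025,0.417,0.045],[-0.025,0.417,0.045]]' --grip '[1,1,1,1,1,1,1,1,1,1,1]'

```text
clock: 20.15
tool_pos: [0.4788, 0.0136, 0.0952]
eef_rot: [0.999, -0.044, -0.0, 0.0]
contact_force: [0.8, -0.1, 0.1]
opening: 0.317
finger_force: 12.0
```

Run:
```python
from h import *
s,t,Rm=tool(); im,p=snap('wrist','w10.png'); print(t,s['opening']*88,s['clock'],np.arctan2(Rm[1,0],Rm[0,0]))
k=220/560
for u,v in[(180,210),(357,210),(186,391),(350,391)]: print(Rm.T@(at(p,200+u*k,210+v*k,t[2]-.008)-t))
print(goto([.4785,.011,.053],-.09))
```

```text
[0.4788 0.0136 0.0952] 27.876689363361454 20.15 -0.08888825382655768
[ 0.0169 -0.0143  0.008 ]
[0.0169 0.0119 0.008 ]
[-0.015  -0.0143  0.008 ]
[-0.015   0.0118  0.008 ]
(array([-0.0003,  0.0027,  0.0425]), array([ 0.0001, -0.0004,  0.0012]))
```

View pics/w10.png

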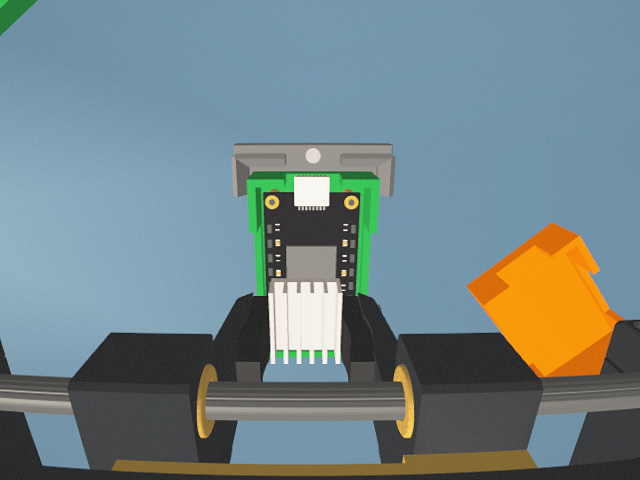

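jog_arm --turn '[[0,0,0],[0,0,0],[0,0,0],[0,0,0],[0,0,0],[0,0,0]]' --translation '[[-0.001,0.001,0.015],[-0.001,0.001,0.028],[-0.001,0.001,0.037],[-0.001,0.001,0.0415],[-0.001,0.001,0.0435],[-0.001,0.001,0.0435]]' --grip '[1,1,1,1,1,1]'

```text
clock: 20.95
tool_pos: [0.4779, 0.0126, 0.052]
eef_rot: [0.999, -0.045, 0.0, -0.0]
contact_force: [-0.9, 0.0, 1.6]
opening: 0.316
finger_force: 12.0
```

jog_arm --turn '[[0,0,0],[0,0,0],[0,0,0],[0,0,0],[0,0,0],[0,0,0],[0,0,0],[0,0,0]]' --translation '[[0,0,0],[0,0,0],[0,0,0],[0,0,-0.02],[0,0,-0.06],[0,0,-0.12],[0,0,-0.15],[0,0,-0.15]]' --grip '[0.4,0.4,0.4,0.4,0.4,0,0,0]'

```text
clock: 21.95
tool_pos: [0.4791, 0.0127, 0.2036]
eef_rot: [0.999, -0.044, 0.002, -0.0]
contact_force: [0.8, -0.3, -0.8]
opening: 0.916
finger_force: 0.0
```

Run:
```python
from h import *
s,t,Rm=tool(); im,p=snap('wrist','w11.png'); print(t)
cv2.imwrite('pics/w11c.png',cv2.resize(im[110:330,200:420,::-1],(560,560),interpolation=cv2.INTER_CUBIC))
g=getmask('wrist',p,'shell_mid',[.48,.0105,.02]); print(fit([(p,g[1])],'shell_nest',(.48,.0105,-.09)),g[0])
print(goto([.662,.156,.2],.488))
```

```text
[0.4791 0.0127 0.2036]
(array([ 0.4798,  0.0112, -0.0874]), np.float64(0.013132284313955411)) 2.113633256258752
(array([ 0.1711, -0.1589,  0.0012]), array([-0.0004,  0.0005, -0.5766]))
```

View pics/w11c.png

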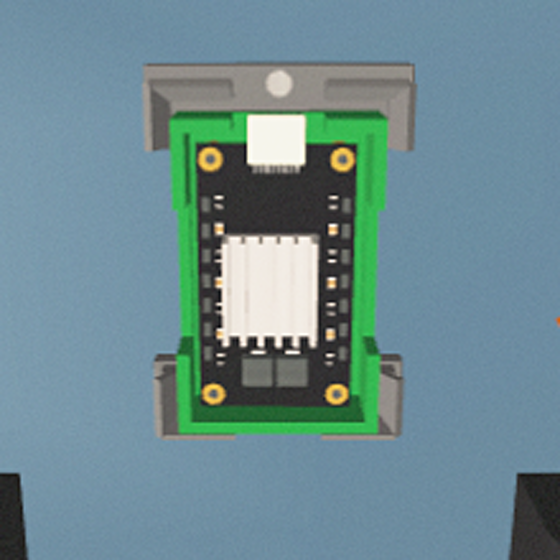

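jog_arm --turn '[[0,0,-0.18],[0,0,-0.36],[0,0,-0.577],[0,0,-0.577],[0,0,-0.577],[0,0,-0.577],[0,0,-0.577],[0,0,-0.577]]' --translation '[[0.171,-0.159,0],[0.171,-0.159,0],[0.171,-0.159,0],[0.171,-0.159,0],[0.171,-0.159,0],[0.171,-0.159,0],[0.171,-0.159,0],[0.171,-0.159,0]]' --grip '[0,0,0,0,0,0,0,0]'

```text
clock: 23.05
tool_pos: [0.6618, 0.1547, 0.2018]
eef_rot: [0.971, 0.241, -0.0, 0.0]
contact_force: [-0.6, 0.2, 0.7]
opening: 1.001
finger_force: 0.0
```

Run:
```python
from h import *
x,p,im=look('cover_mid',(.676,.162,.488),'w12.png')
print(models.place_of('wrist','cover_mid')[:2])
print('driver',[d['position'] for d in models.place_of('wrist','driver')])
print(goto([x[0],x[1],.027],x[2]))
```

```text
clock 23.05 tcp [0.6618 0.1547 0.2018] yaw 0.48642837427212676 op 1.0014052515740361 ff 0.0
fit [0.6767 0.1642 0.4947] cost 0.015667406859116717 cent err 4.547263288840846
[{'position': [0.6746, 0.1603, 0.0067], 'p': 0.88}]
driver [[0.705, -0.0049, 0.0011]]
(array([ 0.0168, -0.0009,  0.175 ]), array([-0.    , -0.0002, -0.0071]))
```

jog_arm --turn '[[0,0,-0.007],[0,0,-0.007],[0,0,-0.007],[0,0,-0.007],[0,0,-0.007],[0,0,-0.007],[0,0,-0.007],[0,0,-0.007],[0,0,-0.007],[0,0,-0.007],[0,0,-0.007],[0,0,-0.007],[0,0,-0.007],[0,0,-0.007],[0,0,-0.007],[0,0,-0.007]]' --translation '[[0.017,-0.001,0.05],[0.017,-0.001,0.1],[0.017,-0.001,0.145],[0.017,-0.001,0.168],[0.017,-0.001,0.1745],[0.017,-0.001,0.1745],[0.017,-0.001,0.1745],[0.017,-0.001,0.1745],[0.017,-0.001,0.1745],[0.017,-0.001,0.1745],[0.017,-0.001,0.1745],[0.017,-0.001,0.165],[0.017,-0.001,0.13],[0.017,-0.001,0.09],[0.017,-0.001,0.07],[0.017,-0.001,0.07]]' --grip '[0,0,0,0,0,0,1,1,1,1,1,1,1,1,1,1]' --force 25

```text
clock: 25.25
tool_pos: [0.6776, 0.1647, 0.133]
eef_rot: [0.97, 0.245, 0.001, -0.0]
contact_force: [-0.2, -0.0, -0.7]
opening: 0.724
finger_force: 25.0
```

Run:
```python
from h import *
s,t,Rm=tool(); im,p=snap('wrist','w13.png'); print(t,np.arctan2(Rm[1,0],Rm[0,0]),s['opening']*88,s['clock'])
g=getmask('wrist',p,'cover_mid',t)
PTS['ca']=PTS['cover_mid']+[0,0,t[2]-.027]
ys,xs=np.where(g[1]); print(g[0],g[1].sum(),xs.min(),xs.max(),ys.min(),ys.max())
x,c=fit([(p,g[1])],'ca',(t[0],t[1],.49)); print(x,c,Rm.T@(np.array([x[0],x[1],t[2]])-t))
print(goto([.4798,.0110,.13],-.088))
```

```text
[0.6776 0.1647 0.133 ] 0.49495209629861103 63.67998503605135 25.25
51.84775930939691 27808 215 395 199 433
[0.6774 0.1656 0.4925] 0.21562358695444506 [ 0.0002 -0.0008  0.    ]
(array([-0.2455,  0.0421,  0.0009]), array([-0.0003,  0.0024,  0.5829]))
```

jog_arm --turn '[[0,0,0.18],[0,0,0.36],[0,0,0.5],[0,0,0.583],[0,0,0.583],[0,0,0.583],[0,0,0.583],[0,0,0.583],[0,0,0.583],[0,0,0.583]]' --translation '[[-0.06,0.01,0],[-0.12,0.02,0],[-0.18,0.03,0],[-0.23,0.04,0],[-0.2455,0.042,0],[-0.2455,0.042,0],[-0.2455,0.042,0.02],[-0.2455,0.042,0.03],[-0.2455,0.042,0.03],[-0.2455,0.042,0.03]]' --grip '[1,1,1,1,1,1,1,1,1,1]'

```text
clock: 26.6
tool_pos: [0.4814, 0.0113, 0.1018]
eef_rot: [0.999, -0.044, 0.0, -0.0]
contact_force: [-0.5, 0.3, -1.0]
opening: 0.726
finger_force: 25.0
```

Run:
```python
from h import *
s,t,Rm=tool(); im,p=snap('wrist','w14.png'); print(t,np.arctan2(Rm[1,0],Rm[0,0]),Rm[2],s['clock'])
g=getmask('wrist',p,'cover_mid',t)[1]
# predicted far roof/rim edges vs mask top rows at columns
for dz,n in((.006,'roof'),(.023,'rim')):
    W=np.array([t+Rm@np.array([.05,y,dz]) for y in(-.031,0,.031)]); print(n,proj(p,W))
ys,xs=np.where(g)
for u in (240,260,280,305,330,350,370): print(u,ys[xs==u].min() if (xs==u).any() else None,end='; ')
for v in (205,215,225,240): print(v,xs[ys==v].min() if (ys==v).any() else None,xs[ys==v].max() if (ys==v).any() else None,end='; ')
print()
# nest magnet: bright blob
hsv=cv2.cvtColor(im,cv2.COLOR_RGB2HSV); m=((hsv[...,1]<30)&(hsv[...,2]>205)).astype(np.uint8)
_,_,st,ce=cv2.connectedComponentsWithStats(m); print([(st[i].tolist(),ce[i]) for i in range(1,len(st)) if st[i,4]>20])
print('nest far dot pred',proj(p,[[.4807+.0565*np.cos(-.09),.0095+.0565*np.sin(-.09),.009]]))
print(goto([.4798,.0110,.058],-.088))
```

```text
[0.4814 0.0113 0.1018] -0.08757354132798505 [ 0.0007 -0.0001 -1.    ] 26.6
roof [[219.288  208.0977]
 [308.8519 207.9246]
 [398.3315 208.0211]]
rim [[228.3977 197.7267]
 [308.4451 197.5507]
 [388.4334 197.6606]]
240 200; 260 201; 280 201; 305 201; 330 202; 350 201; 370 201; 205 220 390; 215 215 395; 225 216 394; 240 217 392; 
[([303, 153, 13, 14, 146], array([308.9384, 159.1918])), ([291, 181, 33, 19, 622], array([307.1286, 189.9486])), ([274, 274, 6, 12, 34], array([277.3824, 279.7059])), ([281, 274, 50, 13, 609], array([305.3465, 279.7044])), ([281, 301, 9, 6, 28], array([286.3571, 302.6071])), ([291, 301, 39, 6, 123], array([311.6098, 302.5285]))]
nest far dot pred [[311.0686 160.369 ]]
(array([-0.0015,  0.0003,  0.0441]), array([-0.    , -0.001 ,  0.0001]))
```

jog_arm --turn '[[0,0,0],[0,0,0],[0,0,0],[0,0,0],[0,0,0]]' --translation '[[-0.001,0.0014,0.015],[-0.001,0.0014,0.03],[-0.001,0.0014,0.035],[-0.001,0.0014,0.035],[-0.001,0.0014,0.035]]' --grip '[1,1,1,1,1]'

```text
clock: 27.32
tool_pos: [0.48, 0.0097, 0.0672]
eef_rot: [0.999, -0.044, 0.0, 0.0]
contact_force: [1.4, -0.3, -0.1]
opening: 0.718
finger_force: 25.0
```

Well aligned; lower onto the rim.

jog_arm --turn '[[0,0,0],[0,0,0],[0,0,0],[0,0,0],[0,0,0],[0,0,0]]' --translation '[[0,0,0.003],[0,0,0.006],[0,0,0.008],[0,0,0.0095],[0,0,0.01],[0,0,0.01]]' --grip '[1,1,1,1,1,1]'

```text
clock: 28.08
tool_pos: [0.4797, 0.0097, 0.059]
eef_rot: [0.999, -0.044, 0.001, -0.001]
contact_force: [-3.8, 0.7, 28.0]
opening: 0.726
finger_force: 25.0
```

jog_arm --turn '[[0,0,0],[0,0,0],[0,0,0],[0,0,0],[0,0,0],[0,0,0],[0,0,0],[0,0,0],[0,0,0]]' --translation '[[0,0,-0.001],[0,0,-0.001],[0,0,-0.001],[0,0,-0.001],[0,0,-0.02],[0,0,-0.06],[0,0,-0.11],[0,0,-0.14],[0,0,-0.14]]' --grip '[0,0,0,0,0,0,0,0,0]'

```text
clock: 29.2
tool_pos: [0.4808, 0.0098, 0.1983]
eef_rot: [0.999, -0.044, 0.002, -0.0]
contact_force: [0.5, -0.2, 0.8]
opening: 1.003
finger_force: 0.0
```

Run:
```python
from h import *
s,t,Rm=tool(); im,p=snap('wrist','w15.png'); print(t,s['clock'],s['contact_force'])
m=np.all([(im[...,1].astype(int)>im[...,0]*1.5),(im[...,1]>im[...,2]*1.4)],0).astype(np.uint8)
q=proj(p,[[.48,.01,.05]])[0]; _,lab,st,ce=cv2.connectedComponentsWithStats(m); l=lab[int(q[1]),int(q[0])]; print(st[l],ce[l])
M=lab==l
for dz in (-.004,-.002,0,.002,.004,.006):
    PTS['cc']=np.r_[box(.1,.064,.035+dz,.052+dz),box(.1,.064,.008,.035)]; print(dz,*fit([(p,M)],'cc',(.48,.01,-.09)))
for c in['scene','side']:
    cams.snapshot(c); print(c,models.place_of(c,'cover_mid')[:3],models.place_of(c,'shell_mid')[:3])
k=cv2.resize(im[110:330,200:420],(24,24),interpolation=cv2.INTER_AREA)
```

```text
[0.4808 0.0098 0.1983] 29.2 [ 0.5414 -0.1691  0.7523]
[ 259  157   93  139 9954] [305.2911 224.8022]
-0.004 [ 0.4784  0.0116 -0.0882] 0.02287941872805943
-0.002 [ 0.4789  0.0114 -0.0894] 0.009630491114239637
0 [ 0.4789  0.0114 -0.0901] 0.00625279142474322
0.002 [ 0.4789  0.0112 -0.0913] 0.01847769449677339
0.004 [ 0.479   0.0113 -0.0882] 0.03209486166007902
0.006 [ 0.4788  0.0114 -0.0888] 0.04808551992225463
scene [{'position': [0.4799, 0.0061, 0.0424], 'p': 0.77}] [{'position': [0.4771, 0.006, 0.0204], 'p': 0.93}, {'position': [0.4263, -0.1408, 0.0162], 'p': 0.92}, {'position': [0.2505, -0.3416, 0.0143], 'p': 0.76}]
side [{'position': [0.4758, 0.0124, 0.0435], 'p': 0.85}] [{'position': [0.4246, -0.1407, 0.01], 'p': 0.98}, {'position': [0.4762, 0.0116, 0.0193], 'p': 0.8}, {'position': [0.2571, -0.3435, 0.0133], 'p': 0.67}]
```

```bash
python3 -c "
from plant import r
print(r.finish_job())"
```

```text
the job is handed in; nothing more can be done
None
```

I built up the balancer in the nest (shell, board, heat sink and vented cover) and handed it in at about 29 s. The final wrist picture fits a fully closed case, with the cover height within about 1 mm, and the gripper was clear; no verdict came back.

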